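# Lock the filter hatch of the bench fume extractor

### The job

The filter hatch on top of the white fume extractor stands a little open on its soft seal. Set the closed fingertips in the slot of the hatch's yellow quarter-turn fastener and turn it clockwise (seen from above) all the way to its stop, so that the hatch is drawn down and stays locked, then take the hand away. Only push the fastener round: do not lift the hatch open, and leave the phone, the flux jar and the screwdriver as they lie.

Things in the scene. Friction and masses are not known exactly. Their poses are not given: they have to be found in the camera images.
- extractor: White fume extractor lying on the bench, fixed, 260 (x) x 240 (y) x 100 mm tall without its hatch. Origin: centre of the underside, on the bench. Its -x side carries the black grille and roughly faces the robot; z is up.
- hatch (a joint): Opening angle of the blue hatch plate (250 x 240 x 6 mm) on top of the extractor, hinged along its far edge (extractor x = +120 mm, height 100 mm). 0 = flat on the rim; grows as the near edge rises. Unlocked, a soft spring holds it at about 0.045: fastener about 8 mm high. About 3 N down on the fastener shuts it, but unlocked it springs up again.
- hatch_edge (a point): Middle of the hatch's near (free) edge, upper face; 106 mm above the bench when the hatch is shut, about 117 mm unlocked.
- dial: Head of the quarter-turn fastener: round dark plate, 108 mm across, 4 mm thick, on the hatch, 50 mm to the extractor's -x side of its centre, with two yellow cheeks 16 mm tall on it and a straight slot between them. Origin: centre of the plate's underside, on the turning axis, 106 mm above the bench when shut, about 114 mm unlocked. x along the slot, y across it, z up.
- slot (a point): Middle of the slot's floor, on the turning axis, 4 mm above the dial's origin. The slot is 42 mm wide between the cheeks, 16 mm deep, runs right across the 108 mm plate, is open at both ends, and has a white line along its floor. Either end serves. Axes as the dial's.
- fastener (a joint): Turn of the fastener, clockwise from above: 0 = open (slot along the extractor's y), 1.571 = locked (slot along the extractor's x, pointing to the green mark); hard stop at each end. Starts between 0 and 0.3, stays where left. Its cam draws the hatch down, so it sinks about 8 mm between about 0.6 and 1.4. A push of 2 to 15 N (hardest near the end) on a cheek, 30 mm from the axis, turns it.
- phone: Bystander: opened black phone lying flat, 150 x 74 x 9 mm, loose, on the extractor's +y side. Origin: centre of its underside.
- flux_jar: Bystander: small flux jar with a red cap, 42 mm across, 36 mm tall, loose, on the extractor's -y side. Origin: centre of its underside.
- screwdriver: Bystander: small screwdriver with an orange handle, 150 mm long, lying loose on the extractor's -y side. Origin: on its underside, within its length; x runs along it to the tip.

How it is judged:
By the outcome, as a careful person would: the job done as asked, in the order asked, and still so for the second after the job is handed in, with the robot touching nothing.
It also fails if it takes over 38 s, if anything falls off the work surface, if the arm or the gripper's body presses on something with over 40 N, if the wrist force passes 120 N, or if a joint passes its speed limit or range.

### The arm

A 6-joint arm with a two-finger parallel gripper is mounted at the origin on the work surface. World frame = base frame: x ahead of the robot, y to its left, z up, the work surface at z = 0. Lengths are in m, angles in rad, forces in N, time in s.
With the tool pointing down it reaches from about 0.425 to 0.95 m from the base axis. Payload 3.5 kg.
Tool frame: the origin (TCP) lies at the very end of the fingers, on their centre line; the grasp point (between the pads) lies 19 mm behind it; z points along the fingers, y is the line along which they close (so a half turn about z gives the same grasp; the last joint's range is limited). The gripper opens to 85 mm and grips with 20 to 120 N. Pads are 22 mm wide; open, the fingers measure 114 mm over their backs; the gripper's body (76 mm by 85 mm) begins 54 mm behind the grasp point. The pads swing forward as they close: fully open they stand 13 mm farther back than shut.
Start: joints at [-1.27, 0.286, 1.577, -0, 1.279, -0.15], TCP at [0.294, -0.608, 0.231] pointing down, gripper open.
Joint ranges: [-2.77, 2.77], [-0.9, 2.22], [0.21, 2.48], [-1.53, 4.67], [0.24, 2.81], [-2.84, 2.84]. Speed limits (rad/s): [2.79, 2.79, 3.14, 3.14, 3.14, 3.14].

### API

Orientations are given as a unit quaternion [x, y, z, w].
In Python, from plant import ctrl, read_camera, sign_off gives the robot as it stands (ctrl), with the cameras as plain functions and the job as plain functions.
- The arm moves only by the tool move_tool, called after ">>>" as name(argument=value, ...), one argument or row to a line, values as JSON. Schema: {"type":"object","properties":{"deltas":{"type":"array","items":{"type":"object","properties":{"pos":{"type":"array","items":{"type":"number"},"minItems":3,"maxItems":3},"rotvec":{"type":"array","items":{"type":"number"},"minItems":3,"maxItems":3},"jaw":{"type":"number"}},"additionalProperties":false,"required":["jaw"]},"minItems":1,"maxItems":10},"squeeze":{"type":"number"},"only":{"type":"string"},"quiet":{"type":"boolean"},"lines":{"type":"string"}},"required":["deltas"],"additionalProperties":false}. deltas is a list of rows, 1 to 10 of them, each an object with the fields pos (a list: dx, dy, dz in a scale on which 1.0 is 1 m), rotvec (a list: a rotation vector rx, ry, rz in a scale on which 1.0 is 120 degrees), jaw (the opening from 0.0 (shut) to 1.0 (fully open)); a field left out counts as zero (the opening has to be given); each row is the pose to reach, as a shift and turn from the pose commanded when the call began, along the tool's axes at that moment; what a row does not reach only later rows make up. A row lasts 1/8 s, in which the tool goes at most 0.0625 m and 0.188 rad, less where a joint would pass 70% of its speed; a pose out of reach is approached as far as the arm can. The fingers move at their own pace and stop on an object; squeeze is the grip in N (left out, the last holds). Time passes only in rows, so rows that do not move let the fingers close. The tool returns the time, the measured TCP pose, the force, the opening and the grip force at its end. only (a regular expression) keeps the lines of the reply that match it, lines (a string "A,B") keeps lines A to B, and quiet returns only ok. Shift and turn numbers lie between -1 and 1, and a call with a number outside is refused. Input that does not fit is refused with a message, and nothing moves.
- ctrl.get_state(): the state, without advancing time (a new reading comes with each control period).
- read_camera(name): name is "scene" or "top"; returns a dict with "pixels" (384x512x3 uint8, red, green, blue), "camera_matrix" (3x3 intrinsics, pixels), "xyz" and "orientation" of the camera in the world. Camera axes: x right, y down, z forward; pixel columns grow to the right and rows downward; lengths in m; the calibration is good to about 2 mm. A picture is of the moment at which its call begins. There is no depth.
- sign_off(): hands the job in; it is judged then, once.
The state is a dict: "time": time; "qpos": joint angles; "dq": joint speeds; "joint_efforts": joint torques, N m; "eef_pos": TCP position; "tcp_rot": TCP orientation; "contact_force": force on the tool from outside, world axes, zero at the start; "wrist_torque": the same for the moment, N m; "opening": opening from 0.0 (shut) to 1.0 (fully open); "finger_force": force on a finger pad.
Only numpy, scipy, OpenCV 4.12 (cv2) and the standard library are available. Lean on these libraries where they do the work, as an engineer would, in place of code of your own. Each camera call takes 0.05 s, during which the arm holds its last target. There are 200 camera calls.

## Working session

There is one attempt and no reset: what is moved stays moved. The work goes in short steps, Python scripts to look and compute and a tool call to move; the robot and the scene stay as the last step left them, time stands still between calls to the robot, and variables do not carry over. Pictures are saved under pics/ and viewed, at most 10 in all, crops included, and the job is handed in when it is done.

```bash
ls; mkdir -p pics
```

Run:
```python
from plant import ctrl, read_camera, sign_off
import cv2,numpy as np
for n in("scene","top"):
    c=read_camera(n);cv2.imwrite(f"pics/{n}0.png",c["pixels"][:,:,::-1]);print(n,c["camera_matrix"],c["xyz"],c["orientation"])
s=ctrl.get_state();print(s)
```

```text
pics
plant.py
scene [[403.94430972   0.         256.93189915]
 [  0.         403.94430972 194.63332161]
 [  0.           0.           1.        ]] [1.05376383 0.61798426 0.64248022] [ 0.28540444  0.84928114 -0.41948631 -0.14593525]
top [[498.15410351   0.         252.57808904]
 [  0.         498.15410351 192.59010976]
 [  0.           0.           1.        ]] [0.50927714 0.03766859 1.13058034] [ 0.7140502  -0.69789637  0.0346683  -0.04325605]
{'time': 0.1, 'qpos': array([-1.27000902e+00,  2.87097007e-01,  1.57803140e+00, -1.06624967e-05,
        1.27862269e+00, -1.49998672e-01]), 'dq': array([-0.00307057, -0.00198944, -0.00457117,  0.00093957, -0.0002883 ,
        0.00094871]), 'joint_efforts': array([ 1.06477586e-03, -4.07295978e+01, -2.93695807e+01, -1.64691655e-04,
        3.41566156e-03, -6.29816881e-06]), 'eef_pos': array([ 0.29392484, -0.60697955,  0.23007179]), 'tcp_rot': array([ 9.74705441e-01,  2.23490801e-01, -8.63791568e-05, -1.07576990e-03]), 'contact_force': array([ 0.31449326, -0.0922633 , -0.31339155]), 'wrist_torque': array([ 0.01564356, -0.00828745,  0.02309739]), 'finger_force': 0.0, 'opening': 0.9979730409142337}
```

View pics/scene0.png

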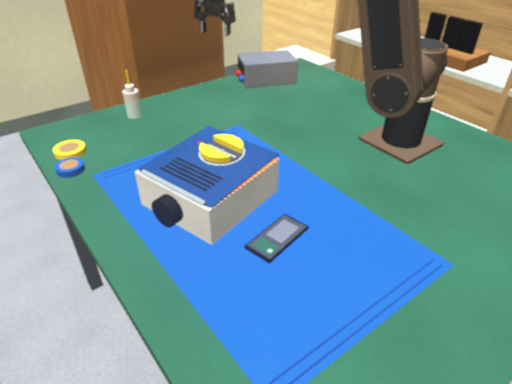

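View pics/top0.png

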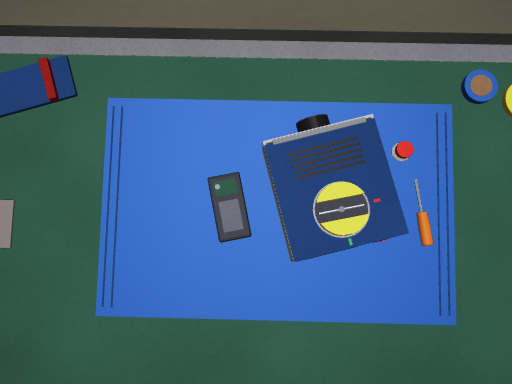

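The top view shows the dial at about (342,209), with its slot nearly level and a white line from (318,213) to (366,205). The green mark is at (350,241), the jar at (403,150), the screwdriver at (423,215) and the phone at (229,207). In the scene view the dial is at about (222,150).

Create h.py:
```python
import cv2,numpy as np
from scipy.spatial.transform import Rotation as R
from plant import ctrl, read_camera, sign_off
def cam(n,save=None):
    c=read_camera(n)
    if save: cv2.imwrite(save,c["pixels"][:,:,::-1])
    return c
def ray(c,p):
    d=np.linalg.inv(c["camera_matrix"])@[p[0],p[1],1.]
    return np.array(c["xyz"]),R.from_quat(c["orientation"]).apply(d/np.linalg.norm(d))
def plane(c,p,z):
    o,d=ray(c,p);return o+d*(z-o[2])/d[2]
def tri(c1,p1,c2,p2):
    a,u=ray(c1,p1);b,v=ray(c2,p2)
    t=np.linalg.lstsq(np.c_[u,-v],b-a,rcond=None)[0]
    x,y=a+u*t[0],b+v*t[1];return (x+y)/2,np.linalg.norm(x-y)
def blobs(c,lo,hi,roi,amin=8):
    m=cv2.inRange(cv2.cvtColor(c["pixels"],cv2.COLOR_RGB2HSV),lo,hi)
    z=np.zeros_like(m);x0,y0,x1,y1=roi;z[y0:y1,x0:x1]=m[y0:y1,x0:x1]
    n,l,s,ce=cv2.connectedComponentsWithStats(z)
    return [(s[i,4],ce[i],np.argwhere(l==i)[:,::-1].astype(np.float32)) for i in range(1,n) if s[i,4]>=amin]
Y=((22,120,120),(35,255,255))
```

Run:
```python
from h import *
t=cam("top");s=cam("scene")
bt=blobs(t,*Y,(290,160,400,250),60);bs=blobs(s,*Y,(180,120,260,180),40)
for b in bt+bs:print(b[0],b[1].round(1))
# cheek centroid pairs, sorted: top-> far(+x) first ; scene: match lowest residual
for a in bt:
    for b in bs: print(a[1].round(),b[1].round(),*[np.round(v,4) for v in tri(t,a[1],s,b[1])])
cs=[plane(t,b[1],.132) for b in bt];d=cs[0]-cs[1];print("mid",(cs[0]+cs[1])/2,"slot yaw",np.degrees(np.arctan2(d[1],d[0]))+90)
c,(w,h),_=cv2.fitEllipse(cv2.convexHull(np.vstack([b[2] for b in bt])));print(c,w,h)
g=blobs(t,((45,120,90),(80,255,255)),None or ((345,232,356,248)),4) if 0 else blobs(t,(50,130,110),(80,255,255),(340,230,360,250),3) if 0 else None
for b in blobs(t,(45,130,100),(85,255,255),(335,228,365,250),3):print("green",b[0],b[1],plane(t,b[1],.113))
for n,p in zip("ABCD",[(263,143),(374,115),(408,233),(294,261)]):print(n,plane(t,p,.117 if n in"CD" else .106).round(4))
# white line on the slot floor
hsv=cv2.cvtColor(t["pixels"],cv2.COLOR_RGB2HSV);m=cv2.inRange(hsv,(0,0,170),(180,70,255));z=np.zeros_like(m);z[200:220,319:366]=m[200:220,319:366]
q=np.argwhere(z)[:,::-1].astype(np.float32);vx,vy,x0,y0=cv2.fitLine(q,cv2.DIST_L1,0,.01,.01).ravel()
p1,p2=[plane(t,(x0+k*vx,y0+k*vy),.118) for k in(-25,25)];d=p2-p1;print("line",len(q),np.degrees(np.arctan2(d[1],d[0])),p1,p2,)
cv2.imwrite("pics/z0.png",cv2.resize(np.hstack([t["pixels"][160:260,290:400],s["pixels"][110:210,170:280]])[:,:,::-1],None,fx=3.5,fy=3.5,interpolation=cv2.INTER_CUBIC))
```

```text
584 [338.4 191.2]
599 [345.8 224.8]
321 [229.3 141.8]
357 [212.9 154.2]
[338. 191.] [229. 142.] [ 0.6064 -0.1031  0.1624] 0.0419
[338. 191.] [213. 154.] [ 0.6243 -0.1208  0.1217] 0.008
[346. 225.] [229. 142.] [ 0.5594 -0.1377  0.1259] 0.0002
[346. 225.] [213. 154.] [ 0.577  -0.1566  0.0836] 0.038
mid [ 0.59269194 -0.1291973   0.132     ] slot yaw 102.66958769617133
(342.1113586425781, 208.14236450195312) 53.0173454284668 54.11231231689453
green 24 [349.875 241.25 ] [ 0.52687469 -0.14834134  0.113     ]
A [0.7274 0.0321 0.106 ]
B [ 0.7921 -0.1996  0.106 ]
C [ 0.5462 -0.2648  0.117 ]
D [ 0.4846 -0.0354  0.117 ]
line 46 -77.38603687840848 [ 0.57602116 -0.05571271  0.118     ] [ 0.59826138 -0.15509593  0.118     ]
```

View pics/z0.png

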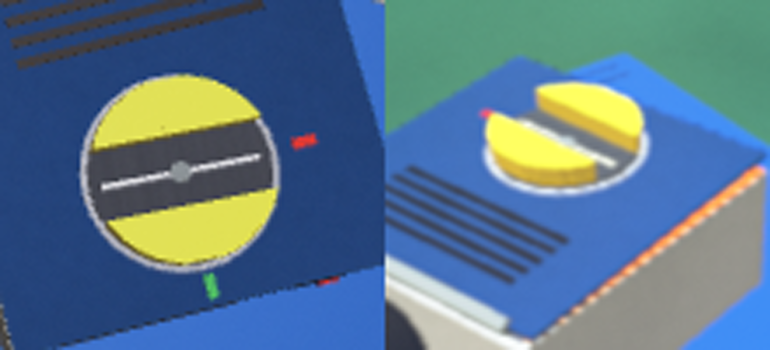

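Run:
```python
from h import *
t=cam("top");s=cam("scene")
print("hub",tri(t,(341.4,209.1),s,(222.9,150.6)))
# grey hub + green mark on planes
print("hub plane",plane(t,(341.4,209.1),.118)); 
# white line in scene, ends
print("ell",plane(t,(342.1,208.15),.130))
st=ctrl.get_state();r=R.from_quat(st["tcp_rot"]);p=st["eef_pos"]
c=np.array([.592,-.129]);a=np.radians(15);X=np.array([np.cos(a),np.sin(a)]);Yt=np.array([np.sin(a),-np.cos(a)])
e=c+.038*Yt-.002*X
print("entry",e,"delta tool",r.inv().apply(np.r_[e,.23]-p),"tool yaw",np.degrees(np.arctan2(*r.as_matrix()[[1,0],0])))
```

```text
hub (array([ 0.58919888, -0.12852913,  0.11552407]), np.float64(0.006271647686520299))
hub plane [ 0.59148387 -0.13010004  0.118     ]
ell [ 0.59245601 -0.12950847  0.13      ]
entry [ 0.59990327 -0.16622282] delta tool [ 0.46749181 -0.26376618  0.00111191] tool yaw 25.829773346296946
```

Units first: turns go in shares of 120 degrees. So 0.188 rad is 0.0898.

>>> move_tool(
  deltas=[
    {"pos":[0.05,-0.028,0],"jaw":0},
    {"pos":[0.1,-0.056,0],"jaw":0},
    {"pos":[0.15,-0.085,0],"rotvec":[0,0,0.0239],"jaw":0},
    {"pos":[0.2,-0.113,0],"rotvec":[0,0,0.0477],"jaw":0},
    {"pos":[0.25,-0.141,0],"rotvec":[0,0,0.0716],"jaw":0},
    {"pos":[0.3,-0.169,0],"rotvec":[0,0,0.0898],"jaw":0},
    {"pos":[0.35,-0.197,0],"rotvec":[0,0,0.0898],"jaw":0},
    {"pos":[0.4,-0.226,0],"rotvec":[0,0,0.0898],"jaw":0},
    {"pos":[0.44,-0.248,0],"rotvec":[0,0,0.0898],"jaw":0},
    {"pos":[0.4675,-0.264,0],"rotvec":[0,0,0.0898],"jaw":0},
  ],
  squeeze=30,
)

```text
time: 1.55
eef_pos: [0.6008, -0.1642, 0.2314]
tcp_rot: [0.991, 0.132, 0.0, -0.0]
contact_force: [0.7, -0.5, -0.1]
opening: 0.003
finger_force: 0.0
```

>>> move_tool(
  deltas=[
    {"pos":[0,0,0.03],"jaw":0},
    {"pos":[0,0,0.05],"jaw":0},
    {"pos":[0,0,0.06],"jaw":0},
    {"pos":[0,0,0.06],"jaw":0},
  ],
)

```text
time: 2.05
eef_pos: [0.5993, -0.1666, 0.1704]
tcp_rot: [0.991, 0.131, -0.001, -0.001]
contact_force: [-0.1, -0.4, 0.1]
opening: -0.002
finger_force: 0.0
```

Run:
```python
from h import *
t=cam("top");s=cam("scene")
cv2.imwrite("pics/z1.png",cv2.resize(np.hstack([t["pixels"][150:270,280:410],s["pixels"][80:200,160:290]])[:,:,::-1],None,fx=3,fy=3,interpolation=cv2.INTER_CUBIC))
st=ctrl.get_state();r=R.from_quat(st["tcp_rot"]);print(st["eef_pos"],r.as_matrix().round(3),st["contact_force"])
```

```text
[ 0.60022722 -0.16690956  0.17219505] [[ 0.966  0.259  0.001]
 [ 0.259 -0.966 -0.001]
 [ 0.001  0.001 -1.   ]] [ 0.40912997 -0.50275978 -0.56076741]
```

View pics/z1.png

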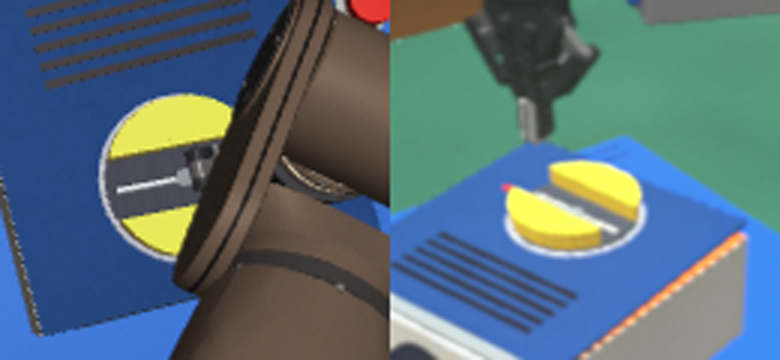

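The closed tips are at crop (200,165) in the top half, between the cheeks. In the scene half they stand above the far, −y end of the slot. Next I descend to about 4 mm above the slot floor.

>>> move_tool(
  deltas=[
    {"pos":[0,0,0.02],"jaw":0},
    {"pos":[0,0,0.035],"jaw":0},
    {"pos":[0,0,0.043],"jaw":0},
    {"pos":[0,0,0.049],"jaw":0},
    {"pos":[0,0,0.049],"jaw":0},
  ],
)

```text
time: 2.78
eef_pos: [0.5997, -0.1661, 0.1217]
tcp_rot: [0.991, 0.131, -0.0, -0.0]
contact_force: [0.2, -0.7, -0.9]
opening: 0.004
finger_force: 0.0
```

Run:
```python
from h import *
s=cam("scene")
cv2.imwrite("pics/z2.png",cv2.resize(s["pixels"][100:200,160:290][:,:,::-1],None,fx=5,fy=5,interpolation=cv2.INTER_CUBIC))
```

```text
(no output)
```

View pics/z2.png

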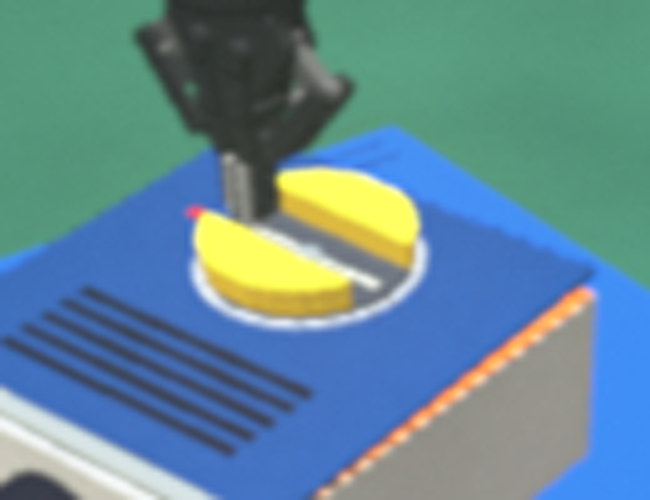

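The tips are in the slot, at crop (250,205), with no contact force. I'll push round along the arc.

>>> move_tool(
  deltas=[
    {"pos":[-0.004,0,0],"jaw":0},
    {"pos":[-0.008,0,0],"jaw":0},
    {"pos":[-0.011,-0.0015,0],"jaw":0},
    {"pos":[-0.014,-0.003,0],"jaw":0},
    {"pos":[-0.0175,-0.005,0],"jaw":0},
    {"pos":[-0.021,-0.007,0],"jaw":0},
    {"pos":[-0.024,-0.01,0.001],"jaw":0},
    {"pos":[-0.027,-0.013,0.002],"jaw":0},
    {"pos":[-0.027,-0.013,0.002],"jaw":0},
  ],
)

```text
time: 3.95
eef_pos: [0.57, -0.1607, 0.1203]
tcp_rot: [0.991, 0.131, -0.0, 0.0]
contact_force: [2.6, 0.9, -0.1]
opening: 0.004
finger_force: 0.9
```

Run:
```python
from h import *
s=cam("scene")
cv2.imwrite("pics/z3.png",cv2.resize(s["pixels"][100:200,160:290][:,:,::-1],None,fx=5,fy=5,interpolation=cv2.INTER_CUBIC))
```

```text
(no output)
```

View pics/z3.png

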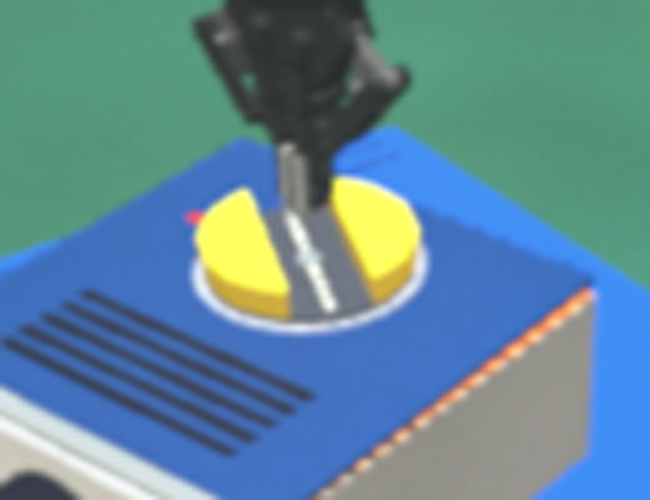

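The dial has turned about 40°, pushed with about 3 N. I'll continue round while following it down.

>>> move_tool(
  deltas=[
    {"pos":[-0.003,-0.004,0.001],"jaw":0},
    {"pos":[-0.0055,-0.0085,0.002],"jaw":0},
    {"pos":[-0.0075,-0.014,0.003],"jaw":0},
    {"pos":[-0.009,-0.019,0.004],"jaw":0},
    {"pos":[-0.0095,-0.023,0.005],"jaw":0},
    {"pos":[-0.0095,-0.027,0.006],"jaw":0},
    {"pos":[-0.009,-0.031,0.006],"jaw":0},
    {"pos":[-0.009,-0.033,0.006],"jaw":0},
    {"pos":[-0.009,-0.033,0.006],"jaw":0},
  ],
)

```text
time: 5.12
eef_pos: [0.5525, -0.1309, 0.1138]
tcp_rot: [0.991, 0.131, -0.001, -0.0]
contact_force: [1.7, -1.7, 1.0]
opening: -0.002
finger_force: 1.0
```

Run:
```python
from h import *
s=cam("scene")
cv2.imwrite("pics/z4.png",cv2.resize(s["pixels"][100:200,160:290][:,:,::-1],None,fx=5,fy=5,interpolation=cv2.INTER_CUBIC))
```

```text
(no output)
```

View pics/z4.png

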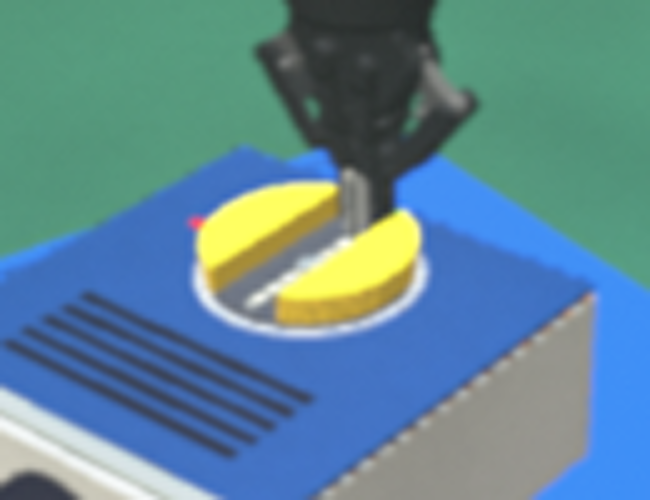

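The slot is now near the extractor's x and the hatch is down, with the seal no longer visible. Contact force is only about 2 N, so I'll push on in small steps until it rises at the stop.

>>> move_tool(
  deltas=[
    {"pos":[0,-0.0015,0],"jaw":0},
    {"pos":[0,-0.003,0],"jaw":0},
    {"pos":[0,-0.003,0],"jaw":0},
  ],
)

```text
time: 5.55
eef_pos: [0.5527, -0.1299, 0.1141]
tcp_rot: [0.991, 0.131, 0.0, 0.002]
contact_force: [3.7, -6.4, -3.3]
opening: -0.003
finger_force: 3.7
```

>>> move_tool(
  deltas=[
    {"pos":[0,-0.0015,0],"jaw":0},
    {"pos":[0,-0.003,0],"jaw":0},
    {"pos":[0,-0.003,0],"jaw":0},
  ],
)

```text
time: 5.92
eef_pos: [0.5526, -0.1296, 0.1142]
tcp_rot: [0.991, 0.132, 0.001, 0.005]
contact_force: [4.8, -14.3, -5.3]
opening: -0.002
finger_force: 7.2
```

>>> move_tool(
  deltas=[
    {"pos":[0,-0.002,0],"jaw":0},
    {"pos":[0,-0.004,0],"jaw":0},
    {"pos":[0,-0.004,0],"jaw":0},
  ],
)

```text
time: 6.3
eef_pos: [0.5526, -0.1293, 0.1144]
tcp_rot: [0.991, 0.132, 0.002, 0.009]
contact_force: [7.3, -22.7, -9.9]
opening: -0.001
finger_force: 12.0
```

>>> move_tool(
  deltas=[
    {"pos":[0,-0.002,0],"jaw":0},
    {"pos":[0,-0.004,0],"jaw":0},
    {"pos":[0,-0.004,0],"jaw":0},
  ],
)

```text
time: 6.68
eef_pos: [0.5526, -0.1289, 0.1147]
tcp_rot: [0.991, 0.133, 0.004, 0.013]
contact_force: [10.3, -32.7, -14.2]
opening: 0.001
finger_force: 16.8
```

Run:
```python
from h import *
t=cam("top");s=cam("scene")
# slot direction from inner cheek edges is checked after backing off; here quick line of white in scene
cv2.imwrite("pics/z5.png",cv2.resize(np.hstack([t["pixels"][150:270,280:410],s["pixels"][90:210,160:290]])[:,:,::-1],None,fx=3,fy=3,interpolation=cv2.INTER_CUBIC))
```

```text
(no output)
```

View pics/z5.png

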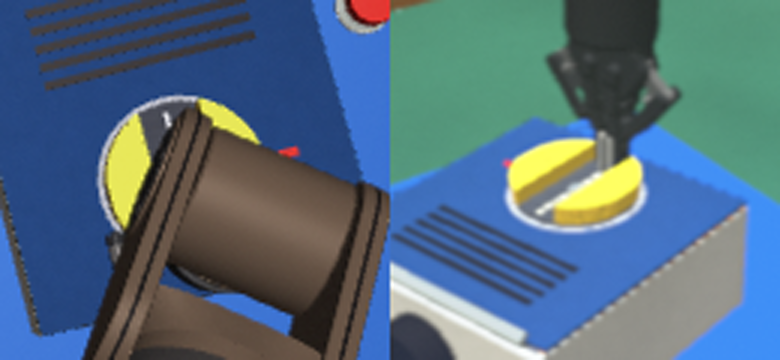

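Force has risen to about 33 N with no further motion, well above the 15 N that turns the fastener, so it is at the stop. I'll ease back to mid-slot and lift out.

>>> move_tool(
  deltas=[
    {"pos":[0,0.005,0],"jaw":0},
    {"pos":[0,0.01,0],"jaw":0},
    {"pos":[0,0.015,0],"jaw":0},
    {"pos":[0,0.019,0],"jaw":0},
    {"pos":[0,0.019,0],"jaw":0},
    {"pos":[0,0.019,0],"jaw":0},
  ],
)

```text
time: 7.52
eef_pos: [0.5542, -0.1354, 0.1141]
tcp_rot: [0.991, 0.131, -0.0, -0.0]
contact_force: [-0.2, -0.8, -0.5]
opening: -0.001
finger_force: 0.0
```

>>> move_tool(
  deltas=[
    {"pos":[0,0,-0.01],"jaw":0},
    {"pos":[0,0,-0.03],"jaw":0},
    {"pos":[0,0,-0.06],"jaw":0},
    {"pos":[0,0,-0.1],"jaw":0},
    {"pos":[0,0.05,-0.11],"jaw":0},
    {"pos":[0,0.1,-0.11],"jaw":0},
    {"pos":[0,0.16,-0.11],"jaw":0},
    {"pos":[0,0.22,-0.11],"jaw":0},
    {"pos":[0,0.28,-0.11],"jaw":0},
    {"pos":[0,0.28,-0.11],"jaw":0},
  ],
)

```text
time: 8.78
eef_pos: [0.6269, -0.4107, 0.2244]
tcp_rot: [0.992, 0.129, 0.0, 0.001]
contact_force: [0.1, 0.5, -0.4]
opening: -0.002
finger_force: 0.0
```

Run:
```python
from h import *
t=cam("top");s=cam("scene")
bt=blobs(t,*Y,(290,160,400,250),60);print([(b[0],b[1].round(1)) for b in bt])
cs=[plane(t,b[1],.126) for b in bt[:2]];d=cs[0]-cs[1];print("slot yaw",np.degrees(np.arctan2(d[1],d[0]))-90)
for n,p in zip("ABCD",[]):pass
cv2.imwrite("pics/z6.png",cv2.resize(np.hstack([t["pixels"][90:270,190:450],s["pixels"][90:270,130:320]])[:,:,::-1],None,fx=1.75,fy=1.75,interpolation=cv2.INTER_CUBIC))
```

```text
[(np.int32(582), array([358.2, 204.4])), (np.int32(608), array([325.3, 213. ]))]
slot yaw -164.19079570243767
```

View pics/z6.png

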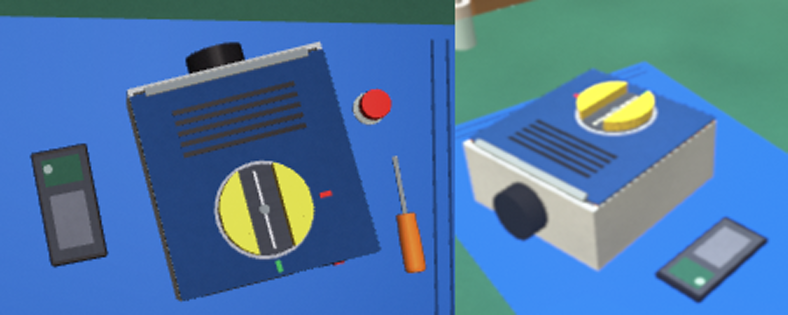

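The slot now points at the green mark, with the line at crop (265,210) and the mark at (279,267). Slot yaw measures 15.8° against the extractor's roughly 15.5°, the hatch is flat, and the phone, jar and screwdriver have not moved.

```bash
python3 -c "
from plant import ctrl, read_camera, sign_off
print(sign_off())"
```

```text
the job is handed in; nothing more can be done
None
```

The fastener is turned clockwise to its stop (no further turn under a push of about 33 N), the hatch is drawn down and stayed down after I took the hand away, the phone, jar and screwdriver look unmoved, and the job was handed in at about 9 s.

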